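Put the dial controller away and turn it off

ROBOT

A 6-joint arm with a two-finger parallel gripper is mounted at the origin on a cart in front of the work surface, level with it; the furniture and walls round the work are solid. World frame = base frame: x ahead of the robot, y to its left, z up, the work surface at z = 0. Lengths are in m, angles in rad, forces in N, time in s.
With the tool pointing down it reaches from about 0.375 to 0.75 m from the base axis. Payload 9 kg.
Tool frame: the origin (TCP) lies at the very end of the fingers, on their centre line; the grasp point (between the pads) lies manip.tcp_to_grasp behind it (manip.tcp_to_grasp is the distance from the TCP to the grasp point, in m); z points along the fingers, y is the line along which they close (so a half turn about z gives the same grasp; the last joint's range is limited). The gripper opens to 85 mm and grips with 20 to 120 N. Pads are 22 mm wide; open, the fingers measure 114 mm over their backs; the gripper's body (76 mm by 85 mm) begins 54 mm behind the grasp point. The pads swing forward as they close: fully open they stand 13 mm farther back than shut.
Start: joints at [0.983, 0.104, 0.097, 1.564, 0, 1.353], TCP at [0.217, 0.559, 0.231] pointing down, gripper open.
Joint ranges: [-2.99, 2.99], [-0.84, 1.86], [-1.1, 1.16], [-1.84, 2.11], [-1.51, 1.56], [-3.14, 3.14]. Speed limits (rad/s): [2.22, 2.22, 2.57, 3.14, 3.14, 3.14].

INTERFACE

Orientations are given as [roll, pitch, yaw] about the fixed x, y, z axes, in that order (R = Rz(yaw) Ry(pitch) Rx(roll)).
In Python, from rig import manip gives the robot as it stands. The module is installed in compiled form; this text tells all that it offers. Calls block until the motion is done:
- manip.goto(position, orientation): joint-space move of the TCP to a pose.
- manip.move_l(position, frame=None, feed=0.15, max_force=None): straight line of the TCP; frame=None keeps the orientation; feed is the mean speed in m/s. With max_force (N) it stops when the force on the tool has changed by that much, and returns True; else False.
- manip.goto_joints(angles): joint-space move.
- manip.command_gripper(opening, effort=None): finger opening in m; effort is the grip in N (None keeps the last); returns when the fingers have stopped.
- manip.dwell(seconds).
- manip.inverse_kinematics(position, orientation): joint angles nearest the present ones, or None.
- manip.snapshot(name): name is "side" or "top" or "wrist"; returns the picture (420x560x3 uint8, red, green, blue); there is no depth.
- manip.get_calibration(name): a dict with "intrinsics" (3x3 intrinsics, pixels), "extrinsics" (4x4, takes a point from world to camera coordinates). Camera axes: x right, y up, looking along -z (the intrinsics and any distortion apply to the point x, -y, -z); pixel columns grow to the right and rows downward; lengths in m; the calibration is good to about 2 mm. The wrist camera is an equidistant fisheye: a pixel r from the principal point sees the ray r / f radians off the axis. A picture is of the moment at which its call begins: read the wrist's pose just before it. get_calibration takes no time and is no camera call; for the wrist camera it gives the pose at the moment of the call.
A pose or a line that the arm cannot do raises manip.Unreachable and nothing moves.
- manip.sign_off(): hands the job in; it is judged then, once.
Trained networks look in the newest picture that a camera, given by its name, has taken for a name from the list of things; names that differ only in an ending like _2 or _b are one class to them, and where a whole thing is asked for, a point or a joint stands for the part that bears it (a point fixed in the world has none). Each returns a list of dicts, best first, with "score" (0 to 1); they miss things now and then, are a little off and sometimes report something else, mostly with a low value. They report only what shows in the picture. A call takes as long as a camera call.
- manip.look_for(thing, camera): "location" ([column, row] in pixels, amid what is visible of it).
- manip.mark_of(thing, camera): "location" ([column, row] in pixels: a listed point, or the origin of a listed thing).
Readings, each from a call of its own:
- manip.get_clock(): time.
- manip.get_joint_positions(): joint angles.
- manip.get_joint_velocities(): joint speeds.
- manip.get_joint_efforts(): joint torques, N m.
- manip.get_tool_pos(): TCP position.
- manip.get_ee_rot(): TCP orientation.
- manip.get_force(): force on the tool from outside, world axes, zero at the start.
- manip.get_wrist_torque(): the same for the moment, N m.
- manip.get_width(): finger opening in m.
- manip.get_gripper_force(): force on a finger pad.
Only numpy, scipy, OpenCV 4.12 (cv2) and the standard library are available. Lean on these libraries where they do the work, as an engineer would, in place of code of your own. Each camera call takes 0.05 s, during which the arm holds its last target. There are 200 camera calls.

TASK

One of the two dial controllers was left lying on the worktop, switched on. Put it into the free bay of the double cradle, flat and fully home (either way round), let go of it there, and then turn its dial anticlockwise all the way to the off stop. Leave the other controller, its dial and the bottles, dish and marker as they are.

Things in the scene. Friction and masses are not known exactly. Their poses are not given: they have to be found in the camera images.
- controller: the controller to put away, lying loose on the worktop at the start: white box 120 (x) x 50 (y) x 44 mm high, black knob centred on its top, 72 to 73 mm high in all, about 0.25 kg; origin at the centre of the underside, x along its length, z up. Its knob takes several grasps to turn off; on the bare worktop it tends to turn along with the knob
- dial (a joint): knob angle of controller, rad: 0 = off, at the anticlockwise end stop (the knob's white pointer line then points along the box's -x, at the long tick); grows as the knob is turned clockwise seen from above, up to 4.7 rad at the other end stop; about 0.1 N m of friction, stays where it is left. It starts 2.4 to 4.2 rad from off
- dial_grip (a point): point on the knob axis of controller, 63 mm above the box's underside, at the height to grip. It turns with the knob: x along the knob's grip bar, -x towards the pointer. The bar is 40 mm long, 14 mm wide and stands 21 mm above a 41 mm skirt disc that is 7 mm high; bar top 10 mm above this point
- controller_parked: the other, identical controller, loose, standing home in one of the two bays, off; not to be disturbed: white box 120 (x) x 50 (y) x 44 mm high, black knob centred on its top, 72 to 73 mm high in all, about 0.25 kg; origin at the centre of the underside, x along its length, z up
- dial_parked (a joint): knob angle of controller_parked, rad: 0 = off, at the anticlockwise end stop (the knob's white pointer line then points along the box's -x, at the long tick); grows as the knob is turned clockwise seen from above, up to 4.7 rad at the other end stop; about 0.1 N m of friction, stays where it is left. It starts at 0
- cradle: grey double cradle, fixed, base 150 (x) x 196 (y) x 8 mm; origin at the centre of its underside; two bays 120 mm apart along its y, their length along x. Each takes a controller with 2.5 mm to spare on every side, between low cheeks that flare outwards and end 21 mm above the worktop; long sides open over the middle 70 mm for the fingers
- bay_0 (a point): centre of the floor of the bay on the cradle's +y side, 8 mm above the worktop; axes as the cradle. Either this bay or the other is occupied at the start
- bay_1 (a point): centre of the floor of the bay on the cradle's -y side, 8 mm above the worktop; axes as the cradle
- wash_bottle: blue bottle, 51 mm across, 105 mm high, bystander; origin at the centre of the underside
- squeeze: white squeeze bottle, 43 mm across, 125 mm high, bystander; origin at the centre of the underside
- petri: petri dish, 91 mm across, 15 mm high, bystander; origin at the centre of the underside
- marker: lying pen marker, 134 mm long, 13 mm thick, bystander; origin at the centre of the underside

How it is judged:
On the way:
1. the controller stands home in the free bay, let go, with its dial still well away from off (more than 1.5 rad) (((horizontal distance between controller and bay_0 below 0.007 m and z of controller in the frame of bay_0 between -0.004 and 0.004 m and angle between the x axis of controller and the x axis of cradle, either way round below 0.12 rad) or (horizontal distance between controller and bay_1 below 0.007 m and z of controller in the frame of bay_1 between -0.004 and 0.004 m and angle between the x axis of controller and the x axis of cradle, either way round below 0.12 rad)) and angle between controller's own z axis and vertical below 0.06 rad and linear speed of controller below 0.02 m/s and value of joint dial above 1.5 rad and contact force between the fingers and controller below 0.1 N), for 0.2 s.
At the end, for the whole second after the job is handed in: the controller stands upright and at rest, home in the bay that was free (centre within 7 mm, on the floor within 4 mm, long side along the bay within 0.12 rad, either way round), its dial within 0.07 rad of the off stop; the other controller is still home in its bay, off (((horizontal distance between controller and bay_0 below 0.007 m and z of controller in the frame of bay_0 between -0.004 and 0.004 m and angle between the x axis of controller and the x axis of cradle, either way round below 0.12 rad) or (horizontal distance between controller and bay_1 below 0.007 m and z of controller in the frame of bay_1 between -0.004 and 0.004 m and angle between the x axis of controller and the x axis of cradle, either way round below 0.12 rad)) and angle between controller's own z axis and vertical below 0.06 rad and linear speed of controller below 0.02 m/s and value of joint dial below 0.07 rad and value of joint dial_parked below 0.1 rad and distance of controller_parked from where it was at the start of the episode below 0.008 m); the robot touches nothing.
It fails at once if the other controller is moved more than 8 mm or its dial turned more than 0.1 rad (distance of controller_parked from where it was at the start of the episode above 0.008 m or value of joint dial_parked above 0.1 rad).
It fails at once if a bottle, the dish or the marker is moved more than 20 mm (distance of any of wash_bottle, squeeze, petri, marker from where it was at the start of the episode above 0.02 m).
It also fails if it takes over 72 s, if anything falls off the work surface, if the arm or the gripper's body presses on something with over 40 N, if the wrist force passes 120 N, or if a joint passes its speed limit or range.

## Working session

There is one attempt and no reset: what is moved stays moved. The work goes in short steps, each a Python script; the robot and the scene stay as the last script left them, time stands still between calls to the robot, and variables do not carry over. Pictures are saved under pics/ and viewed, at most 10 in all, crops included, and the job is handed in when it is done.

```bash
mkdir -p pics; cat > h.py <<'E'
from rig import manip
import numpy as np, cv2
def save(cam,name):
    im=manip.snapshot(cam); cv2.imwrite('pics/'+name,im[:,:,::-1]); return im
def ray(cam,px,cal=None):
    c=cal or manip.get_calibration(cam); K=np.array(c["intrinsics"]); E=np.array(c["extrinsics"])
    x=(px[0]-K[0,2])/K[0,0]; y=(px[1]-K[1,2])/K[1,1]
    if cam=="wrist":
        r=np.hypot(x,y); s=np.sin(r)/max(r,1e-9); d=np.array([x*s,y*s,np.cos(r)])
    else: d=np.array([x,y,1.])
    d=d*[1,-1,-1]; R=E[:3,:3]; return -R.T@E[:3,3], R.T@d
def at(cam,px,z,cal=None):
    o,d=ray(cam,px,cal); return o+d*(z-o[2])/d[2]
def proj(cam,P,cal=None):
    c=cal or manip.get_calibration(cam); K=np.array(c["intrinsics"]); E=np.array(c["extrinsics"])
    p=(E[:3,:3]@np.asarray(P)+E[:3,3])*[1,-1,-1]
    if cam=="wrist":
        h=np.hypot(p[0],p[1]); t=np.arctan2(h,p[2]); q=p[:2]/max(h,1e-9)*t
    else: q=p[:2]/p[2]
    return K[[0,1],[0,1]]*q+K[:2,2]
E
python3 - <<'E'
from h import *
np.set_printoptions(precision=3,suppress=True)
a=save('top','top0.png');b=save('side','side0.png')
print(manip.tcp_to_grasp,manip.get_calibration('top'))
for t,z in [('controller',0),('dial_grip',.063),('controller_parked',.008),('cradle',0),('bay_0',.008),('bay_1',.008),('wash_bottle',0),('squeeze',0),('petri',0),('marker',0)]:
    for cam in ('top','side'):
        print(t,cam,[(np.round(r['location'],1),round(r['score'],2),at(cam,r['location'],z)[:2]) for r in manip.mark_of(t,cam)[:3]])
cv2.imwrite('pics/both.png',cv2.hconcat([a,b])[:,:,::-1])
print(manip.get_clock())
E
```

```text
0.0187 {'intrinsics': array([[415.154,   0.   , 280.131],
       [  0.   , 415.154, 201.939],
       [  0.   ,   0.   ,   1.   ]]), 'extrinsics': array([[ 0.011, -1.   , -0.019,  0.143],
       [ 0.998,  0.01 ,  0.066, -0.533],
       [-0.066, -0.019,  0.998, -0.929],
       [ 0.   ,  0.   ,  0.   ,  1.   ]])}
controller top [(array([195.8, 222.3]), 0.79, array([0.483, 0.346]))]
controller side [(array([289.1, 284.3]), 0.88, array([0.489, 0.346]))]
dial_grip top [(array([185.7, 215.4]), 0.78, array([0.497, 0.354]))]
dial_grip side [(array([287.2, 260.9]), 0.66, array([0.493, 0.353]))]
controller_parked top [(array([293.9, 200.7]), 0.8, array([0.536, 0.117]))]
controller_parked side [(array([273.8, 234.3]), 0.58, array([0.528, 0.127]))]
cradle top [(array([282.2, 282.2]), 0.38, array([0.348, 0.143]))]
cradle side [(array([272.1, 225.8]), 0.65, array([0.534, 0.064]))]
bay_0 top [(array([342.9, 199.8]), 0.64, array([0.539, 0.005])), (array([291.6, 202. ]), 0.59, array([0.533, 0.123])), (array([186.7, 216.4]), 0.53, array([0.497, 0.365]))]
bay_0 side [(array([268.9, 210.1]), 0.89, array(
[... 323 characters left out ...]
73.6, 237.3]), 0.7, array([0.528, 0.144]))]
wash_bottle top [(array([279.1, 128. ]), 0.94, array([0.708, 0.154])), (array([315.1, 203. ]), 0.59, array([0.531, 0.068])), (array([188.3, 215.2]), 0.27, array([0.5  , 0.364]))]
wash_bottle side [(array([202.8, 242.4]), 0.87, array([0.705, 0.155]))]
squeeze top [(array([230.4, 138.6]), 0.71, array([0.682, 0.268]))]
squeeze side [(array([201.6, 266. ]), 0.76, array([0.691, 0.269]))]
petri top [(array([393.8, 139.8]), 0.8, array([ 0.681, -0.115]))]
petri side [(array([223.3, 196.4]), 0.92, array([ 0.685, -0.131]))]
marker top [(array([281.8, 278.2]), 0.64, array([0.357, 0.144]))]
marker side [(array([344.7, 242.3]), 0.42, array([0.351, 0.156]))]
1.1
```

View pics/top0.png

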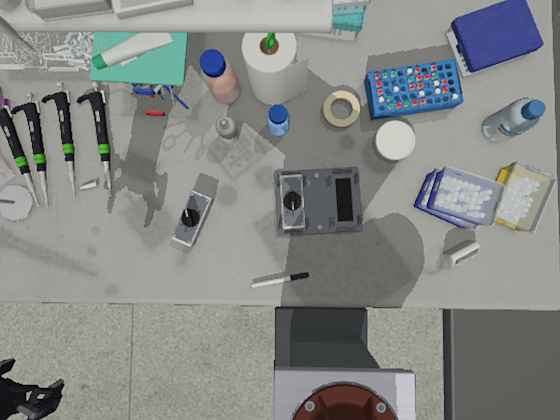

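View pics/side0.png

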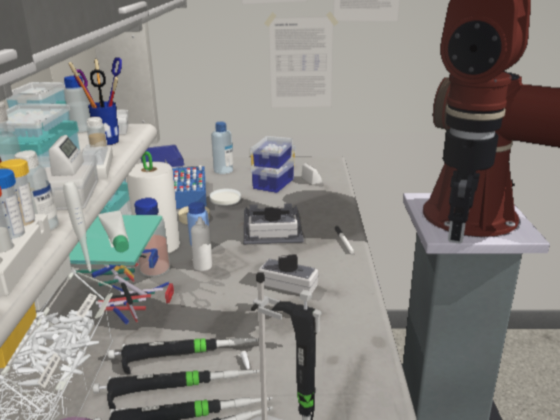

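The loose controller is at about px (192,218), or world (0.49, 0.35), with its long axis near yaw -0.3. The free bay is on the -y side at px (343,200). Next is a closer look with the wrist camera over both.

```bash
python3 - <<'E'
from h import *
np.set_printoptions(precision=3,suppress=True)
print(manip.get_ee_rot())
ims=[]
for n,p in [('c',[.46,.35,.25]),('b',[.51,.03,.25])]:
    manip.goto(p,[np.pi,0,-.3 if n=='c' else 0]); cal=manip.get_calibration('wrist')
    im=save('wrist',f'w{n}.png'); ims.append(im)
    E=np.array(cal['extrinsics']); print(n,'cam',-E[:3,:3].T@E[:3,3],'tcp',manip.get_tool_pos(),manip.get_joint_positions())
    np.savez(f'cal_{n}.npz',**cal)
    for t,z in [('controller',0),('controller',.008),('dial_grip',.063),('dial_grip',.071),('bay_0',.008),('cradle',0)]:
        print(t,z,[(np.round(r['location'],1),round(r['score'],2),at('wrist',r['location'],z,cal)[:2]) for r in manip.mark_of(t,'wrist')[:3]])
print(manip.get_clock())
E
```

```text
[ 3.142 -0.     2.772]
c cam [0.527 0.33  0.392] tcp [0.46 0.35 0.25] [ 0.425  0.042  0.066  1.595 -0.    -2.417]
controller 0 [(array([269.4, 152.9]), 0.8, array([0.493, 0.352])), (array([441.2, 210.7]), 0.73, array([0.355, 0.15 ]))]
controller 0.008 [(array([269.4, 152.9]), 0.8, array([0.494, 0.352])), (array([441.2, 210.7]), 0.73, array([0.358, 0.154]))]
dial_grip 0.063 [(array([274.4, 155.3]), 0.89, array([0.495, 0.345]))]
dial_grip 0.071 [(array([274.4, 155.3]), 0.89, array([0.495, 0.344]))]
bay_0 0.008 [(array([501.4,  60.8]), 0.86, array([0.537, 0.006]))]
cradle 0 [(array([466.9,  68.5]), 0.62, array([0.534, 0.066]))]
b cam [0.58  0.031 0.392] tcp [0.51 0.03 0.25] [-0.198 -0.163 -0.131  1.603  0.     2.944]
controller 0 [(array([ 61.6, 196.2]), 0.78, array([0.491, 0.347]))]
controller 0.008 [(array([ 61.6, 196.2]), 0.78, array([0.493, 0.341]))]
dial_grip 0.063 [(array([ 36.3, 203.1]), 0.66, array([0.497, 0.344]))]
dial_grip 0.071 [(array([ 36.3, 203.1]), 0.66, array([0.499, 0.336]))]
bay_0 0.008 []
cradle 0 [(array([251.9, 156.3]), 0.59, array([0.537, 0.063]))]
9.3667
```

View pics/wc.png

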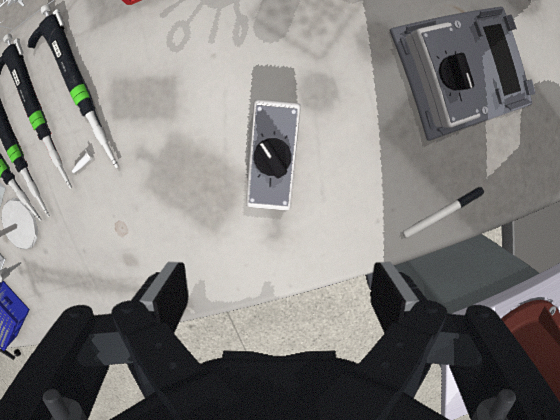

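View pics/wb.png

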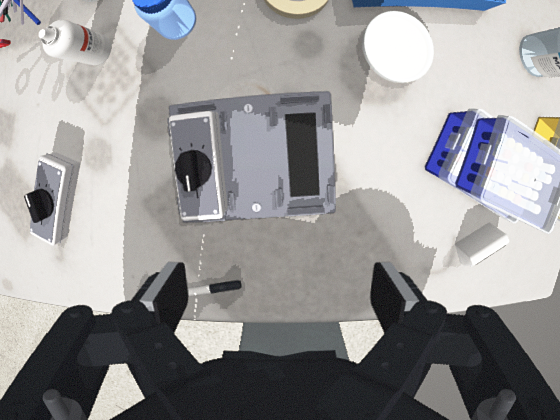

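The controller box corners are near (255,102), (299,103), (289,210) and (248,208), the long tick is at about (270,183), and the pointer points up-left, so the dial is roughly 2.4 rad. The cradle's free bay has a dark floor patch centred near (302,155). I'll rectify both views to scale to measure them.

```bash
cat >> h.py <<'E'
def rect(im,cal,c,z,half=.1,s=2000):
    "orthographic view of plane z: row down = -x, col right = -y"
    n=int(2*half*s); j,i=np.meshgrid(np.arange(n),np.arange(n))
    P=np.stack([c[0]+half-i/s,c[1]+half-j/s,np.full(i.shape,z)],-1).reshape(-1,3)
    K=np.array(cal["intrinsics"]);E=np.array(cal["extrinsics"])
    p=(P@E[:3,:3].T+E[:3,3])*[1,-1,-1]; h=np.hypot(p[:,0],p[:,1])+1e-9; t=np.arctan2(h,p[:,2])
    q=p[:,:2]/h[:,None]*t[:,None]*K[[0,1],[0,1]]+K[:2,2]; q=q.reshape(n,n,2).astype(np.float32)
    return cv2.remap(im,q[...,0],q[...,1],cv2.INTER_LINEAR)
E
python3 - <<'E'
from h import *
A=rect(cv2.imread('pics/wc.png'),dict(np.load('cal_c.npz')),(.495,.35),.044)
m=((A.min(2)>150)).astype(np.uint8)
g=cv2.cvtColor(A,cv2.COLOR_BGR2GRAY)
B=rect(cv2.imread('pics/wb.png'),dict(np.load('cal_b.npz')),(.537,.065),.021,half=.12,s=1667)
o=cv2.hconcat([A,B]); 
for k in range(0,400,50):
    cv2.line(o,(k,0),(k,6),(0,0,255),1); cv2.line(o,(400+k,0),(400+k,6),(0,0,255),1); cv2.line(o,(0,k),(6,k),(0,0,255),1)
print(o.shape); cv2.imwrite('pics/rect.png',o)
E
```

```text
(400, 800, 3)
```

View pics/rect.png

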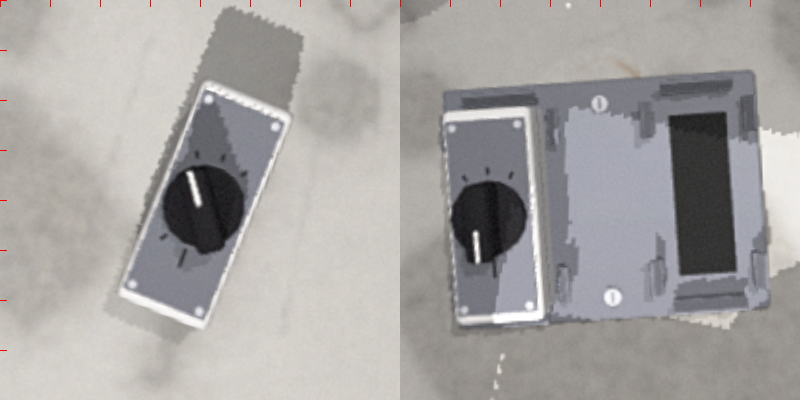

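Controller centre is about (0.493, 0.347) with yaw about -0.39. Cradle yaw is about +0.07 and the free bay floor centre about (0.540, 0.0025). I'll refine both with centred, closer looks.

```bash
python3 - <<'E'
from h import *
np.set_printoptions(precision=4,suppress=True)
out=[]
for n,c,yaw,zs in [('b2',(.54,.0025),.07,.008),('c2',(.4935,.3475),-.385,.044)]:
    manip.goto([c[0]-.07*np.cos(yaw),c[1]-.07*np.sin(yaw),.17],[np.pi,0,yaw]); cal=manip.get_calibration('wrist')
    im=save('wrist',f'w{n}.png'); np.savez(f'cal_{n}.npz',**cal)
    E=np.array(cal['extrinsics']); print(n,'cam',-E[:3,:3].T@E[:3,3])
    for t,z in ([('controller',0),('dial_grip',.063)] if n=='c2' else [('bay_0',.008),('bay_1',.008)]):
        print(t,z,[(np.round(r['location'],1),round(r['score'],2),at('wrist',r['location'],z,cal)[:2]) for r in manip.mark_of(t,'wrist')[:3]])
    out.append(rect(im,cal,c,zs,half=.08,s=2500))
cv2.imwrite('pics/rect2.png',cv2.hconcat(out)[:,:,::-1])
g=cv2.cvtColor(out[0],cv2.COLOR_RGB2GRAY); m=(g<50).astype(np.uint8)
k=sorted(cv2.findContours(m,0,2)[0],key=cv2.contourArea)[-1]; r=cv2.minAreaRect(k); print('dark',r,'xy',.54+.08-r[0][1]/2500,.0025+.08-r[0][0]/2500)
print(manip.get_clock())
E
```

```text
b2 cam [0.54   0.0032 0.3128]
bay_0 0.008 []
bay_1 0.008 []
c2 cam [0.4935 0.3482 0.3122]
controller 0 [(array([276.7, 121. ]), 0.72, array([0.4941, 0.35  ])), (array([487.6, 182.2]), 0.24, array([0.3536, 0.1494]))]
dial_grip 0.063 [(array([276.9, 121.8]), 0.64, array([0.4933, 0.3497])), (array([531.8,   0. ]), 0.51, array([0.5333, 0.0654]))]
dark ((196.94927978515625, 169.39312744140625), (184.89254760742188, 87.17366027832031), 86.40122985839844) xy 0.5522427490234375 0.0037202880859375093
14.3083
```

View pics/rect2.png

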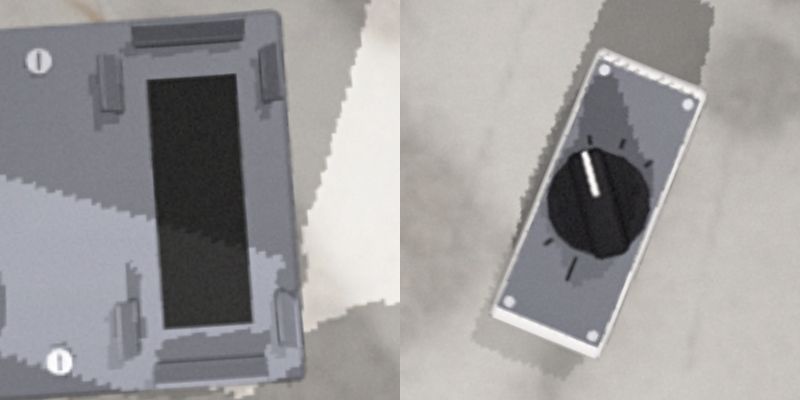

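The screws put the controller centre at (0.4926, 0.3485) with yaw -0.39. The pointer gives a dial of about 2.47 rad. Bay centre is (0.5396, 0.0026) with yaw 0.065. Now the grasp.

```bash
python3 - <<'E'
from h import *
np.set_printoptions(precision=4,suppress=True)
c=[.4926,.3486]; o=[np.pi,0,-.39]
manip.command_gripper(.085,40)
manip.goto(c+[.11],o)
print(manip.move_l(c+[.0113],feed=.1,max_force=15),manip.get_tool_pos())
manip.command_gripper(.03,50)
print(manip.get_width(),manip.get_gripper_force(),manip.get_force())
manip.move_l(c+[.2],feed=.2); print(manip.get_width(),manip.get_force())
b=[.5396,.0026]; o=[np.pi,0,.065]
manip.goto(b+[.16],o)
im=save('wrist','held.png'); print(manip.get_clock(),manip.get_tool_pos(),manip.get_joint_positions())
E
```

```text
False [0.4932 0.3488 0.0121]
0.049136122654281626 53.859845995903015 [-0.3478 -0.7285  6.0454]
0.04894384676265168 [ 0.1584 -0.094  -3.4472]
21.9667 [0.5396 0.0027 0.16  ] [-0.2376 -0.0823 -0.2196  1.4335 -0.      2.8387]
```

View pics/held.png

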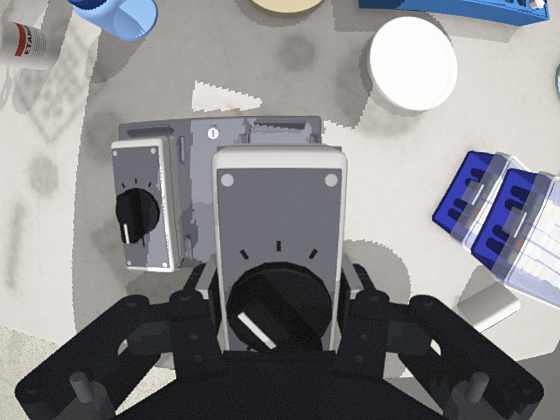

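The controller is held square, with its far screws at (227,180) and (331,180). I'll check the along-box offset, then insert it.

```bash
python3 - <<'E'
from h import *
np.set_printoptions(precision=4,suppress=True)
cal=manip.get_calibration('wrist'); b=np.array([.5396,.0026])
R=np.array([[np.cos(.065),np.sin(.065)],[-np.sin(.065),np.cos(.065)]])
for p in [(227,180),(331,180)]: print('screw in tool', R@(at('wrist',p,.1925,cal)[:2]-b))
manip.move_l([*b,.05],feed=.15)
s=manip.move_l([*b,.0185],feed=.04,max_force=12)
print(s,manip.get_tool_pos(),manip.get_force(),manip.get_clock())
E
```

```text
screw in tool [0.0499 0.0187]
screw in tool [ 0.0499 -0.0172]
True [0.5391 0.0027 0.02  ] [-0.8866 -0.1746  4.8264] 23.5583
```

It seated at the expected height: the tool is 7.9 mm above its picking height and the floor is 8 mm. I'll release, retract and look from above.

```bash
python3 - <<'E'
from h import *
np.set_printoptions(precision=4,suppress=True)
b=np.array([.5396,.0026])
manip.command_gripper(.085,40); manip.dwell(.4)
manip.move_l([*b,.12],feed=.2)
yaw=.065; manip.goto([b[0]-.07,b[1]-.005,.19],[np.pi,0,yaw]); cal=manip.get_calibration('wrist')
im=save('wrist','placed.png')
for t,z in [('controller',.008),('dial_grip',.071)]:
    print(t,z,[(np.round(r['location'],1),round(r['score'],2),at('wrist',r['location'],z,cal)[:2]) for r in manip.mark_of(t,'wrist')[:3]])
o=[rect(im,cal,b,z,half=.08,s=2500) for z in (.052,.08)]
cv2.imwrite('pics/rect3.png',cv2.hconcat(o)[:,:,::-1])
print(manip.get_clock(),manip.get_joint_positions())
E
```

```text
controller 0.008 [(array([277.6, 122.4]), 0.91, array([0.5373, 0.0037]))]
dial_grip 0.071 [(array([280.7, 121.4]), 0.62, array([0.5386, 0.0012])), (array([278. , 119.7]), 0.29, array([0.5399, 0.0034]))]
25.7 [-0.2845 -0.3011 -0.3622  1.5126  0.0001  2.792 ]
```

View pics/rect3.png

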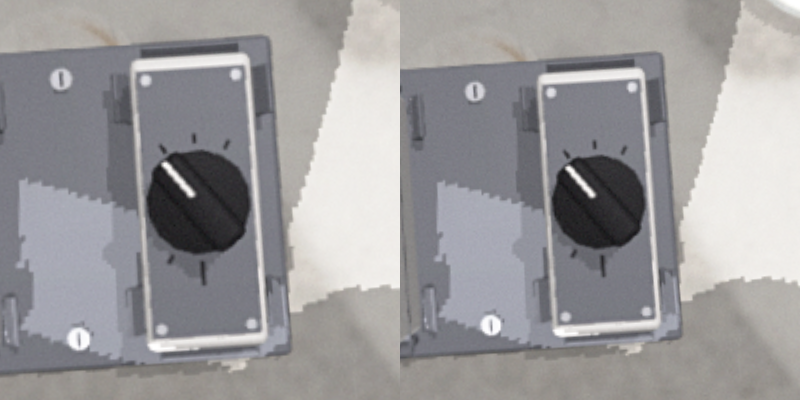

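The controller is home: its centre is within 1 mm of the bay centre. The pointer is at world yaw of about 0.735, so the dial is about 2.47. I'll grip the bar and turn it, watching the wrist moment.

```bash
python3 - <<'E'
from h import *
np.set_printoptions(precision=3,suppress=True)
c=[.539,.003]; o=[np.pi,0,.735]
manip.command_gripper(.05,40)
manip.goto(c+[.12],o)
print(manip.move_l(c+[.0615],feed=.08,max_force=10),manip.get_tool_pos())
manip.command_gripper(.0,40); print('w',manip.get_width(),manip.get_gripper_force(),manip.get_force(),manip.get_wrist_torque())
q0=np.array(manip.get_joint_positions()); print(q0)
t=0
for d in [.5,1.,1.5,2.,2.3,2.4,2.45,2.5,2.54,2.58]:
    q=q0.copy(); q[5]-=d; manip.goto_joints(q)
    T=np.array(manip.get_wrist_torque()); print(d,manip.get_width(),T,manip.get_force(),manip.get_clock())
    if d>=2.3 and abs(T[2])>.35: break
E
```

```text
False [0.539 0.003 0.062]
w 0.012766091096542307 40.01699388027191 [-1.394  0.817  4.107] [ 0.111  0.2   -0.084]
[-0.237 -0.041 -0.359  1.252  0.     2.169]
0.5 0.012839216774459854 [0.033 0.114 0.053] [-0.607 -0.099  1.592] 28.6333
1.0 0.01320900548060908 [-0.083  0.245  0.094] [-0.974  0.076  2.767] 29.1833
1.5 0.013172250385533857 [-0.186  0.298  0.061] [-1.536 -0.908  1.989] 29.7333
2.0 0.013025631743728387 [-0.192  0.306  0.071] [-1.48  -1.682  3.134] 30.2833
2.3 0.012963037321672517 [-0.146  0.18   0.073] [-0.883 -0.418  3.082] 30.675
2.4 0.012957822567849005 [-0.159  0.008  0.093] [-1.204  0.409  1.905] 30.925
2.45 0.01346003828065471 [-0.032 -0.014  0.051] [ 1.364 -0.869  2.128] 31.175
2.5 0.013207562572018366 [-0.027 -0.06   0.064] [-0.136 -0.752  1.097] 31.425
2.54 0.013115723229402793 [-0.639 -0.563 -0.282] [ 1.755 -2.881  1.101] 31.675
2.58 0.013308466294171073 [-0.633 -0.737 -0.97 ] [ 2.797 -2.577  0.801] 31.925
```

The moment jumps to about 1 N m at 2.54–2.58 rad, which is the off stop. I'll release, retreat and check.

```bash
python3 - <<'E'
from h import *
np.set_printoptions(precision=4,suppress=True)
manip.command_gripper(.05); b=np.array([.5396,.0026])
p=manip.get_tool_pos(); manip.move_l([p[0],p[1],.15],feed=.15)
manip.goto([b[0]-.07,b[1]+.03,.2],[np.pi,0,.065]); cal=manip.get_calibration('wrist')
im=save('wrist','final.png')
o=[rect(im,cal,b,.052,half=.08,s=2500),rect(im,cal,b+[0,.08],.08,half=.08,s=2500)]
cv2.imwrite('pics/rect4.png',cv2.hconcat(o)[:,:,::-1]); print(manip.get_clock())
E
```

```text
35.9083
```

View pics/rect4.png

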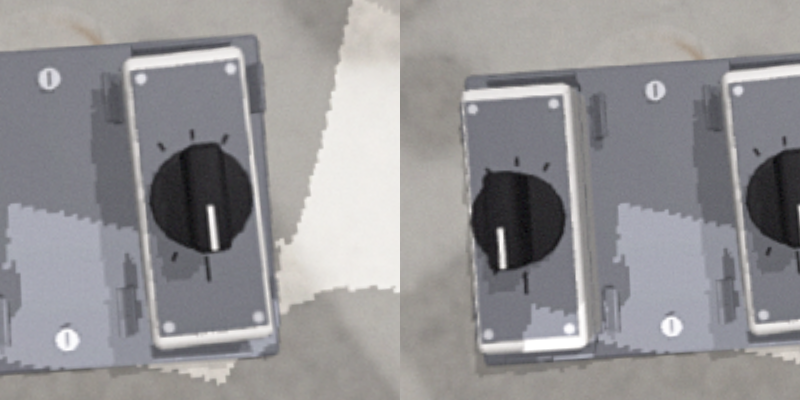

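The pointer lines up with the box axis (0.119 against 0.112) and the long tick, so the dial is off. The box centre is within 1 mm of the bay centre with a skew of about 0.05 rad, the screw spacing is unchanged so it is still seated, and the parked unit is undisturbed. Handing in.

```bash
python3 -c "
from h import *
print(manip.sign_off())"
```

```text
the job is handed in; nothing more can be done
None
```

I put the controller in the free bay, let go of it, turned its dial to the off stop and handed the job in at about 36 s; the hand-in call returned no verdict, but the last camera check showed it seated and off, with the other controller unmoved and its dial at off.

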